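# Gauge the sleeve bores and fit the one that passes

### The arm

A 7-joint arm with a two-finger parallel gripper is mounted at the origin on the work surface. World frame = base frame: x ahead of the robot, y to its left, z up, the work surface at z = 0. Lengths are in m, angles in rad, forces in N, time in s.
With the tool pointing down it reaches from about 0.35 to 0.9 m from the base axis. Payload 7.2 kg.
Tool frame: the origin (TCP) lies midway between the tips of the shut fingers; the grasp point (between the pads) lies 19 mm behind it; z points along the fingers, y is the line along which they close (so a half turn about z gives the same grasp; the last joint's range is limited). The gripper opens to 88 mm and grips with 3 to 60 N. Pads are 20 mm wide; open, the fingers measure 115 mm over their backs; the gripper's body (75 mm by 178 mm) begins 61 mm behind the grasp point.
Start: joints at [1.041, 0.411, -0.013, 1.596, 0.006, 1.134, -0.082], TCP at [0.278, -0.56, 0.223] pointing down, gripper open.
Joint ranges: [-2.95, 2.95], [-0.29, 1.99], [-1.47, 1.44], [0.14, 2.54], [-1.03, 4.17], [0.13, 1.85], [-2.86, 2.86]. Speed limits (rad/s): [2.39, 2.39, 3.01, 3.01, 3.14, 3.14, 3.14].

### API

Orientations are given as a unit quaternion [x, y, z, w].
In Python, from workcell import bot, vision gives the robot as it stands.
- The arm moves only by the tool jog_arm, never from a script. Its arguments are lists of equal length, an entry for each row: "delta_rot": the turn, a rotation vector about the tool's x, y, z in degrees, a list of three; "travel": the shift along the tool's x, y, z in mm, a list of three; "fingers": the closure, from 0 (fully open) to 1 (shut). A call has 1 to 5 rows; each row is the pose to reach, as a shift and turn from the pose commanded when the call began, along the tool's axes at that moment; what a row does not reach only later rows make up. A row lasts 1/10 s, in which the tool goes at most 50 mm and 8.59 degrees, less where a joint would pass 70% of its speed; a pose out of reach is approached as far as the arm can. A call with a gripper value outside its range is refused whole. The fingers move at their own pace and stop on an object; "squeeze" is the grip in N (left out, the last holds). Time passes only in rows, so rows that repeat a pose let the fingers close. It gives the time, the measured TCP pose, the force, the opening and the grip force at its end, in the units of the state.
- bot.read_state(): the state, without advancing time (a new reading comes with each control period).
- vision.camera(name): name is "side" or "top"; returns the picture (480x640x3 uint8, blue, green, red); there is no depth.
- vision.camera_info(name): a dict with "fx", "fy", "cx", "cy" (pixels), "rvec" (rotation vector, rad) and "tvec" (3), from world to camera coordinates, as OpenCV has them. Camera axes: x right, y down, z forward; pixel columns grow to the right and rows downward; lengths in m; the calibration is good to about 2 mm. A picture is of the moment at which its call begins. camera_info takes no time and is no camera call.
- bot.job_done(): hands the job in; it is judged then, once.
The state is a dict: "clock": time; "joint_positions": joint angles; "joint_velocities": joint speeds; "joint_efforts": joint torques, N m; "ee_pos": TCP position; "orientation": TCP orientation; "ft_force": force on the tool from outside, world axes, zero at the start; "wrist_torque": the same for the moment, N m; "gripper_width": finger opening in m; "grip_force": force on a finger pad.
Only numpy, scipy, OpenCV 4.12 (cv2) and the standard library are available. Lean on these libraries where they do the work, as an engineer would, in place of code of your own. Each camera call takes 0.05 s, during which the arm holds its last target. There are 200 camera calls.

### The job

One of the three black height sleeves has been bored to size right through; the other two are still tight lower down. Find it with the larger plug gauge from the wooden stand, which slides all the way through that sleeve until it stands on the table: ease the gauge in gently and never force it where it sticks. Stand the gauge back upright in its own hole and slide that sleeve gently right down the bare upright post until it rests on the post's base, leaving the other two sleeves standing where they are and everything else undisturbed.

Things in the scene. Friction and masses are not known exactly. Their poses are not given: they have to be found in the camera images.
- gauge: The larger plug gauge, loose, 0.21 to 0.25 kg: polished steel barrel 25 mm wide, 50 mm long (lower edge bevelled 1.5 mm in, 2 mm up), a hexagonal handle above it; 120 mm in all. Starts barrel-down in the larger hole of the stand. Origin: centre of the barrel's lower end, z up along the axis. Right through a good sleeve, that end rests on the table, the barrel's top flush with the rim.
- gauge_handle (a point): Point on the axis of the gauge's aluminium handle, 80 mm above the barrel's lower end; same axes as the gauge. The handle is hexagonal, 16 mm across flats, 70 mm long (from 50 to 120 mm above the lower end); its flats face the gauge's own y axis and 60 deg either side of it.
- sleeve_a: Loose height sleeve (0.18 to 0.33 kg), one of three alike from outside, standing in any order: black round tube 40 mm wide, 50 mm tall, level rim. A brass clamp screw sticks out along its own +x to 40 mm from the axis, 30 to 44 mm above the underside; the sides along its own y are clear. Origin: centre of the underside, z up along the bore.
- sleeve_b: Loose height sleeve, outside and axes as sleeve_a. Of all three: the upright bore is open at both ends and 26 mm wide at the upper mouth. One sleeve (not told which) is 26 mm wide right through; in the other two the bore narrows to 18 mm at a flat step, in one 24 mm and in one 36 mm below the rim, and stays so to the lower end.
- sleeve_c: Loose height sleeve, outside and axes as sleeve_a, bore as told at sleeve_b. Origin: centre of the underside.
- stand: Wooden gauge stand, fixed, a block 62 mm (its x) by 134 mm (its y) by 42 mm tall, with two round blind holes 30 mm deep, floors 12 mm above the table, 68 mm apart along its y. Origin: centre of the underside. It stands on the left or on the right side.
- stand_hole0 (a point): Centre of the mouth of the larger hole (29 mm wide, 30 mm deep), 42 mm above the table: the gauge's own hole.
- pedestal: Bare upright steel post, fixed: 24 mm wide, on a round steel base 60 mm wide and 10 mm thick, its top 70 mm above the table, upper edge bevelled 2.5 mm in over 3 mm. A flat clamp fork (26 mm wide, 12 mm high, bolt head to 18 mm) holds the base down along its own +x, to 85 mm from the axis. Origin: centre of the underside. On the side opposite to the stand.
- post_base (a point): On the post's axis at the top of its base, 10 mm above the table: where the sleeve's underside comes to rest.
- small_gauge: Bystander: the smaller plug gauge, barrel 16 mm, hexagonal handle 12 mm across flats, 90 mm long, standing in the stand's other hole, its top 102 mm above the table. Origin: centre of its lower end.
- fork_clamp: Bystander: flat steel fork clamp, 62 x 24 x 8 mm, lying on the table among the sleeves. Origin: underside.
- collar: Bystander: black ring collar, 38 mm wide, 14 mm tall. Origin: underside.
- mirror_mount: Bystander: square mirror mount on a short post, 101 mm tall. Origin: underside of its foot.
- lens_mount: Bystander: round lens mount on a short post, 99 mm tall. Origin: underside of its foot.
- driver: Bystander: screwdriver, 160 mm, lying beyond the sleeves. Origin: its underside.
- post: Bystander: thin steel post, 13 mm wide and 57 mm tall, standing loose. Origin: underside.
Not all that is in view belongs to the job. Leave any turquoise or yellow look-alike of the pedestal alone.

How it is judged:
On the way:
1. the gauge is right through one of the sleeves, upright, its lower end within 3 mm of the sleeve's underside (((z of gauge in the frame of sleeve_a between -0.003 and 0.003 m and horizontal distance between gauge and sleeve_a below 0.004 m and angle between gauge's own z axis and vertical below 0.1 rad) or (z of gauge in the frame of sleeve_b between -0.003 and 0.003 m and horizontal distance between gauge and sleeve_b below 0.004 m and angle between gauge's own z axis and vertical below 0.1 rad) or (z of gauge in the frame of sleeve_c between -0.003 and 0.003 m and horizontal distance between gauge and sleeve_c below 0.004 m and angle between gauge's own z axis and vertical below 0.1 rad))), for 0.2 s.
At the end, for the whole second after the job is handed in: One sleeve (only the one bored right through can) sits within 3 mm of the post's base, upright round the post; the larger gauge stands upright on the floor of its own hole; the other two sleeves stand upright within 40 mm of where they started (uprights within 0.1 rad, gauge 0.15); all at rest (((horizontal distance between sleeve_a and post_base below 0.004 m and z of sleeve_a in the frame of post_base below 0.003 m and angle between each of sleeve_a, sleeve_b, sleeve_c's own z axis and vertical below 0.1 rad and linear speed of sleeve_a below 0.02 m/s and distance of each of sleeve_b, sleeve_c from where it was at the start of the episode below 0.04 m) or (horizontal distance between sleeve_b and post_base below 0.004 m and z of sleeve_b in the frame of post_base below 0.003 m and angle between each of sleeve_b, sleeve_a, sleeve_c's own z axis and vertical below 0.1 rad and linear speed of sleeve_b below 0.02 m/s and distance of each of sleeve_a, sleeve_c from where it was at the start of the episode below 0.04 m) or (horizontal distance between sleeve_c and post_base below 0.004 m and z of sleeve_c in the frame of post_base below 0.003 m and angle between each of sleeve_c, sleeve_a, sleeve_b's own z axis and vertical below 0.1 rad and linear speed of sleeve_c below 0.02 m/s and distance of each of sleeve_a, sleeve_b from where it was at the start of the episode below 0.04 m)) and horizontal distance between gauge and stand_hole0 below 0.006 m and z of gauge in the frame of stand below 0.016 m and angle between gauge's own z axis and vertical below 0.15 rad and linear speed of gauge below 0.02 m/s); the robot touches nothing.
It fails at once if the gauge is forced: more than 60 N between the gauge and a sleeve (contact force between gauge and sleeve_a above 60 N or contact force between gauge and sleeve_b above 60 N or contact force between gauge and sleeve_c above 60 N).
It fails at once if a sleeve is forced or dropped on the post: more than 60 N between a sleeve and the post with its base (contact force between any of sleeve_a, sleeve_b, sleeve_c and pedestal above 60 N).
It fails at once if a bystander is moved more than 30 mm: the smaller gauge, the fork clamp, the collar, the mirror mount, the lens mount, the screwdriver, the thin post (distance of any of small_gauge, fork_clamp, collar, mirror_mount, lens_mount, driver, post from where it was at the start of the episode above 0.03 m).
It also fails if it takes over 72 s, if anything falls off the work surface, if the arm or the gripper's body presses on something with over 40 N, if the wrist force passes 120 N, or if a joint passes its speed limit or range.

## Working session

There is one attempt and no reset: what is moved stays moved. The work goes in short steps, Python scripts to look and compute and a tool call to move; the robot and the scene stay as the last step left them, time stands still between calls to the robot, and variables do not carry over. Pictures are saved under pics/ and viewed, at most 10 in all, crops included, and the job is handed in when it is done.

Besides the shell and the picture viewer there is one more tool, called after "Call:" as name(argument=value, ...), one argument or row to a line, values as JSON. jog_arm: Moves the arm, as the interface text tells. Its arguments: {"type":"object","properties":{"delta_rot":{"type":"array","items":{"type":"array","items":{"type":"number"}}},"travel":{"type":"array","items":{"type":"array","items":{"type":"number"}}},"fingers":{"type":"array","items":{"type":"number"}},"squeeze":{"type":"number"}},"required":["delta_rot","travel","fingers"]}

```bash
mkdir -p pics; python3 - <<'E'
from workcell import bot, vision
import cv2,json
for n in("side","top"):
    im=vision.camera(n); cv2.imwrite(f"pics/{n}0.png",im)
    i=vision.camera_info(n); print(n,{k:(v if not hasattr(v,'tolist') else v.tolist()) for k,v in i.items()})
s=bot.read_state(); print(s)
E
```

```text
side {'fx': 537.1620776046859, 'fy': 537.1620776046859, 'cx': 318.91652799343115, 'cy': 233.35927793299123, 'rvec': [0.4845627306732746, -2.769262339046834, 1.0686602973843191], 'tvec': [0.5358285762251265, 0.1820583153437475, 0.9377812317848676]}
top {'fx': 496.05684932969046, 'fy': 496.05684932969046, 'cx': 316.1476111265277, 'cy': 246.90340959413842, 'rvec': [2.173951519257511, -2.1212297119665746, 0.18955788928413508], 'tvec': [-0.007110612530594363, 0.5468773847279668, 1.06752440357269]}
{'clock': 0.1, 'joint_positions': array([ 1.04081472,  0.41182117, -0.01270545,  1.59694192,  0.00564865,
        1.13432715, -0.08217359]), 'joint_velocities': array([-0.00073915, -0.00187413, -0.00026758, -0.00162104,  0.00134729,
        0.00157087, -0.00062973]), 'joint_efforts': array([ 1.72389064e-03, -5.89099860e+01,  6.43324088e-01, -2.91709757e+01,
       -5.38774626e-02,  1.45681633e-02,  8.15183057e-05]), 'ee_pos': array([ 0.27820873, -0.55915439,  0.2219    ]), 'orientation': array([ 9.73455216e-01,  2.28876401e-01, -2.39400163e-04, -6.90808578e-04]), 'ft_force': array([ 0.48730371, -0.76140579, -0.09947688]), 'wrist_torque': array([-0.03379055, -0.00017495, -0.0110595 ]), 'grip_force': 0.0, 'gripper_width': 0.08782659936922663}
```

View pics/top0.png

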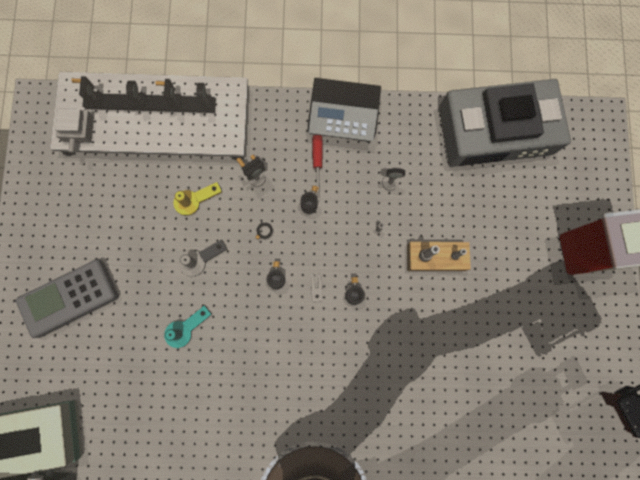

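View pics/side0.png

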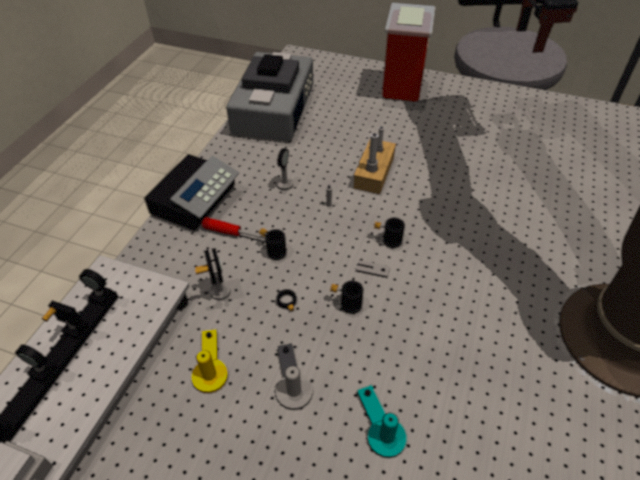

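The top view shows sleeves near (309,202), (276,278) and (355,293), the stand at (440,256) with the large gauge near (428,253), and the bare steel post near (192,262). Both lookalikes are there too. The side view agrees: sleeves at (276,244), (351,297) and (394,232), gauge at (375,150) and post at (293,385).

```bash
cat > h.py <<'E'
import numpy as np, cv2
from scipy.spatial.transform import Rotation as R
from workcell import bot, vision
def cam(n):
    i=vision.camera_info(n); K=np.array([[i['fx'],0,i['cx']],[0,i['fy'],i['cy']],[0,0,1.]])
    return K,np.array(i['rvec']),np.array(i['tvec'])
def ray(n,uv):
    K,r,t=cam(n); M=cv2.Rodrigues(r)[0]
    return -M.T@t, M.T@np.linalg.solve(K,[uv[0],uv[1],1.])
def onz(n,uv,z):
    o,d=ray(n,uv); return o+d*(z-o[2])/d[2]
def proj(n,P):
    K,r,t=cam(n); return cv2.projectPoints(np.array(P,float).reshape(-1,3),r,t,K,None)[0].reshape(-1,2)
def tri(a,b):
    (o1,d1),(o2,d2)=ray('top',a),ray('side',b)
    s=np.linalg.lstsq(np.c_[d1,-d2],o2-o1,rcond=None)[0]; p,q=o1+s[0]*d1,o2+s[1]*d2
    return (p+q)/2,np.linalg.norm(p-q)
E
python3 - <<'E'
from h import *
t=cv2.imread('pics/top0.png'); s=cv2.imread('pics/side0.png')
def crop(im,c,w=20,k=5): return cv2.resize(im[c[1]-w:c[1]+w,c[0]-w-6:c[0]+w+7],None,fx=k,fy=k,interpolation=cv2.INTER_NEAREST)
T=[(309,202),(276,278),(355,293)]; S=[(276,244),(351,297),(394,232)]
A=[crop(t,c) for c in T]; B=[crop(s,c) for c in S]
D=[crop(t,(438,252)),crop(t,(198,258)),crop(s,(375,155))]
cv2.imwrite('pics/c1.png',np.vstack([np.hstack(x) for x in(A,B,D)]))
for n,im,L in(('top',t,T),('side',s,S)):
    g=im.max(2); m=(g<60).astype(np.uint8)
    k,l,st,ce=cv2.connectedComponentsWithStats(m)
    for c in L:
        d=np.hypot(*(ce-c).T); j=[q for q in np.argsort(d) if q and st[q,4]>60][0]
        print(n,c,st[j],ce[j].round(2), onz(n,c,.05).round(3))
print('gauge top',onz('top',(435,250),.132).round(3),'post top',onz('top',(186,261),.07).round(3))
E
```

```text
top (309, 202) [302 193  15  20 193] [308.72 202.77] [0.648 0.025 0.05 ]
top (276, 278) [302 193  15  20 193] [308.72 202.77] [0.474 0.093 0.05 ]
top (355, 293) [353 288  10  14  79] [358.04 294.38] [ 0.446 -0.081  0.05 ]
side (276, 244) [261 230  25  30 552] [274.85 244.42] [0.641 0.044 0.05 ]
side (351, 297) [339 280  24  34 632] [351.02 297.19] [0.469 0.114 0.05 ]
side (394, 232) [377 218  27  30 538] [392.58 232.83] [ 0.437 -0.061  0.05 ]
gauge top [ 0.533 -0.238  0.132] post top [0.504 0.288 0.07 ]
```

View pics/c1.png

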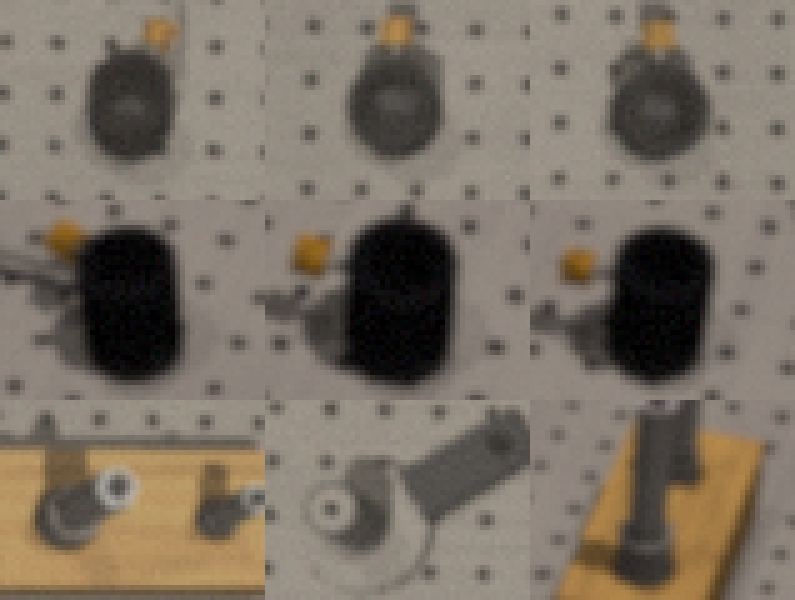

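```bash
python3 - <<'E'
from h import *
t=cv2.imread('pics/top0.png'); s=cv2.imread('pics/side0.png')
def comp(m,c,w):
    m=m.astype(np.uint8); q=np.zeros_like(m); q[c[1]-w:c[1]+w+1,c[0]-w:c[0]+w+1]=m[c[1]-w:c[1]+w+1,c[0]-w:c[0]+w+1]
    q=cv2.morphologyEx(q,cv2.MORPH_CLOSE,np.ones((3,3))); q=cv2.morphologyEx(q,cv2.MORPH_OPEN,cv2.getStructuringElement(2,(5,5))) if w>12 else q
    k,l,st,ce=cv2.connectedComponentsWithStats(q); j=1+np.argmax(st[1:,4]); return st[j],ce[j]
T=[(309,202),(276,278),(355,293)]; S=[(276,244),(351,297),(394,232)]
o,_=ray('top',(0,0)); print('topcam',o.round(3)); o,_=ray('side',(0,0)); print('sidecam',o.round(3))
for a,b in zip(T,S):
    P=[]
    for thr in(85,95):
        st,ca=comp(t.max(2)<thr,a,18); P.append((st,ca.round(1)))
    sb,cb=comp(s.max(2)<60,b,22)
    print(P,sb,cb.round(1)); p,e=tri(ca,cb); print('  top@.025',onz('top',ca,.025).round(4),'side@.025',onz('side',cb,.025).round(4),'tri',p.round(4),round(e,4))
    # brass screw
    for n,im,c in(('top',t,a),('side',s,b)):
        h=cv2.cvtColor(im,cv2.COLOR_BGR2HSV); st,cc=comp((h[...,0]>8)&(h[...,0]<28)&(h[...,1]>110),c,24 if n=='side' else 20)
        print('   screw',n,st,cc.round(1),onz(n,cc,.037).round(3))
def bright(n,im,c,w,thr,z):
    g=im.min(2).astype(float); x,y=np.meshgrid(np.arange(c[0]-w,c[0]+w+1),np.arange(c[1]-w,c[1]+w+1)); v=g[y,x]; m=v>thr
    print(n,c,m.sum(),(x[m].mean().round(2),y[m].mean().round(2)),onz(n,(x[m].mean(),y[m].mean()),z).round(4))
for thr in(170,185,200): bright('top',t,(435,249),5,thr,.132); 
for thr in(160,175,190): bright('top',t,(185,260),6,thr,.07)
print('post base', onz('top',(192.5,263.5),.01).round(4),'gauge hole',onz('top',(425.1,255.5),.042).round(4))
np.set_printoptions(linewidth=220)
print(t[241:258,426:444].min(2)); print(t[251:270,176:196].min(2))
print(proj('side',[[.504,.288,.07],[.533,-.238,.132],[.533,-.238,.042]]).round(1))
E
```

```text
topcam [0.372 0.025 1.14 ]
sidecam [0.326 0.647 0.821]
[(array([301, 192,  16,  22, 301], dtype=int32), array([308.6, 202.6])), (array([301, 192,  17,  22, 311], dtype=int32), array([308.8, 202.5]))] [263 230  23  30 551] [274.9 244.4]
  top@.025 [0.653  0.0254 0.025 ] side@.025 [0.6529 0.0264 0.025 ] tri [0.6534 0.0254 0.0237] 0.0001Traceback (most recent call last):
  File "<stdin>", line 17, in <module>
  File "<stdin>", line 6, in comp
    return _wrapfunc(a, 'argmax', axis=axis, out=out, **kwds)
    return bound(*args, **kwds)
ValueError: attempt to get argmax of an empty sequence
```

```bash
python3 - <<'E'
from h import *
t=cv2.imread('pics/top0.png'); s=cv2.imread('pics/side0.png')
def comp(m,c,w,op=True):
    m=m.astype(np.uint8); q=np.zeros_like(m); q[c[1]-w:c[1]+w+1,c[0]-w:c[0]+w+1]=m[c[1]-w:c[1]+w+1,c[0]-w:c[0]+w+1]
    if op: q=cv2.morphologyEx(q,cv2.MORPH_CLOSE,np.ones((3,3))); q=cv2.morphologyEx(q,cv2.MORPH_OPEN,cv2.getStructuringElement(2,(5,5)))
    k,l,st,ce=cv2.connectedComponentsWithStats(q)
    if k<2: return None,np.array([0,0])
    j=1+np.argmax(st[1:,4]); return st[j],ce[j]
T=[(309,202),(276,278),(355,293)]; S=[(276,244),(351,297),(394,232)]
for a,b in zip(T,S):
    st,ca=comp(t.max(2)<95,a,18); sb,cb=comp(s.max(2)<60,b,22)
    print(st,ca.round(1),sb,cb.round(1)); p,e=tri(ca,cb); print('  top@.025',onz('top',ca,.025).round(4),'side@.025',onz('side',cb,.025).round(4),'tri',p.round(4),round(e,4))
    for n,im,c in(('top',t,a),('side',s,b)):
        h=cv2.cvtColor(im,cv2.COLOR_BGR2HSV); st,cc=comp((h[...,0]>8)&(h[...,0]<28)&(h[...,1]>100),c,24 if n=='side' else 20,False)
        print('   screw',n,st,cc.round(1),onz(n,cc,.037).round(3))
np.set_printoptions(linewidth=220)
print(t[242:257,428:444].min(2)); print(t[253:268,177:195].min(2))
print('post top',onz('top',(184.9,260.5),.07).round(4),'base', onz('top',(192.5,263.5),.01).round(4),'gauge top',onz('top',(435.1,248.9),.132).round(4),'hole',onz('top',(425.1,255.5),.042).round(4))
print(proj('side',[[.504,.288,.07],[.533,-.238,.132],[.533,-.238,.042]]).round(1))
E
```

```text
[301 192  17  22 311] [308.8 202.5] [263 230  23  30 551] [274.9 244.4]
  top@.025 [0.653  0.0254 0.025 ] side@.025 [0.6529 0.0264 0.025 ] tri [0.6534 0.0254 0.0237] 0.0001
   screw top [312 186   6   5  26] [314.5 188. ] [0.685 0.013 0.037]
   screw side [259 228   9   9  49] [262.9 231.8] [0.683 0.013 0.037]
[267 268  18  22 314] [275.8 278.3] [338 281  25  33 636] [351.  297.2]
  top@.025 [0.476  0.0952 0.025 ] side@.025 [0.4732 0.0968 0.025 ] tri [0.4749 0.0952 0.0227] 0.0026
   screw top [273 261   7   6  32] [275.8 263.8] [0.507 0.096 0.037]
   screw side [331 284   7   8  47] [333.8 287.3] [0.507 0.095 0.037]
[345 283  20  22 340] [354.  293.7] [380 218  24  30 529] [392.8 232.7]
  top@.025 [ 0.4456 -0.0815  0.025 ] side@.025 [ 0.4425 -0.0815  0.025 ] tri [ 0.4441 -0.0817  0.0248] 0.0031
   screw top [352 277   6   6  33] [354.3 279.6] [ 0.476 -0.081  0.037]
   screw side [375 222   6   7  34] [377.3 224.6] [ 0.476 -0.082  0.037]
[[ 75  85  99  96  96 100  98  99  93  96  95  99  97  97  91  96]
 [ 72  87 100 103 101 100 101 104  98 103 101 102 101 101  97 101]
 [ 68  80 100  
[... 1455 characters left out ...]
]
 [134 131 119 115 124 133 131 125 114 127 132 130 107  79  61  56  58  55]
 [132 133 125 117 121 130 134 136 136 133 131 118  94  74  64  61  61  57]
 [129 132 133 128 117 117 125 126 133 125 112  98  75  66  66  68  57  59]
 [137 133 133 131 126 116 110 107 106  99  87  75  66  68  64  60  66  61]
 [134 134 136 134 131 125 118 105  89  83  73  71  66  70  63  64  63  67]
 [133 137 130 133 135 133 123 114 104  96  84  72  74  69  62  71  73  77]
 [134 135 133 134 133 134 127 123 119 116 103  95  84  76  76  81  90  98]]
post top [0.5054 0.29   0.07  ] base [0.5064 0.2871 0.01  ] gauge top [ 0.535  -0.2381  0.132 ] hole [ 0.5339 -0.2388  0.042 ]
[[294.8 370.7]
 [374.5 134.8]
 [371.8 167.9]]
```

```bash
cat >> h.py <<'E'
def down(yaw): # tool x at world yaw (deg), z down
    c,s=np.cos(np.radians(yaw)),np.sin(np.radians(yaw)); return R.from_matrix(np.array([[c,s,0],[s,-c,0],[0,0,-1]]))
def st():
    s=bot.read_state(); r=R.from_quat(s['orientation']); x=r.as_matrix()[:,0]
    print('t',round(s['clock'],2),'p',(s['ee_pos']*1000).round(1),'yaw',np.degrees(np.arctan2(x[1],x[0])).round(2),'tilt',np.degrees(np.arccos(-r.as_matrix()[2,2])).round(2),'F',s['ft_force'].round(1),'w',round(s['gripper_width']*1000,1),'g',round(s['grip_force'],1),'q1,7',s['joint_positions'][[0,6]].round(2)); return s,r
def plan(tgts,calls=None):
    s,r=st(); p=s['ee_pos'].copy()
    for (q,yaw) in tgts:
        q=np.array(q); dr=(r.inv()*down(yaw)).as_rotvec(degrees=True)
        n=int(max(1,np.ceil(np.linalg.norm(dr)/42),np.ceil(np.linalg.norm(q-p)/.24)))
        for k in range(n):
            d=(q-p)/(n-k); dd=(r.inv()*down(yaw)).as_rotvec(degrees=True)/(n-k)
            print('  travel',(r.inv().apply(d)*1000).round(1),'rot',dd.round(1)); p=p+d; r=r*R.from_rotvec(dd,degrees=True)
E
python3 -c "
from h import *
plan([((.535,-.238,.222),90),((.535,-.238,.073),90)])"
```

```text
t 0.1 p [ 278.2 -559.2  221.9] yaw 26.46 tilt 0.08 F [ 0.5 -0.8 -0.1] w 87.8 g 0.0 q1,7 [ 1.04 -0.08]
  travel [186.5 -86.5   0. ] rot [ -0.   -0.  -31.8]
  travel [204.1  24.6  -0. ] rot [ -0.   -0.  -31.8]
  travel [  0.  -0. 149.] rot [0. 0. 0.]
```

Call:
jog_arm(
  delta_rot=[
    [0,0,-6.4],
    [0,0,-12.7],
    [0,0,-19.1],
    [0,0,-25.4],
    [0,0,-31.8],
  ],
  travel=[
    [37.3,-17.3,0],
    [74.6,-34.6,0],
    [112,-52,0],
    [149,-69,0],
    [186.5,-86.5,0],
  ],
  fingers=[0,0,0,0,0],
  squeeze=20,
)

```text
clock: 0.6
ee_pos: [0.4075, -0.3976, 0.2224]
orientation: [0.872, 0.489, -0.0, -0.0]
ft_force: [0.6, -1.1, -0.5]
gripper_width: 0.0876
grip_force: 0.0
```

Call:
jog_arm(
  delta_rot=[
    [0,0,-6.4],
    [0,0,-12.7],
    [0,0,-19.1],
    [0,0,-25.4],
    [0,0,-31.8],
  ],
  travel=[
    [41,5,0],
    [82,10,0],
    [122.5,14.8,0],
    [163.3,19.7,0],
    [204,24.5,0],
  ],
  fingers=[0,0,0,0,0],
)

```text
clock: 1.1
ee_pos: [0.5356, -0.237, 0.2224]
orientation: [0.705, 0.709, -0.0, -0.0]
ft_force: [0.3, -0.7, -0.1]
gripper_width: 0.0877
grip_force: 0.0
```

Call:
jog_arm(
  delta_rot=[
    [0,0,0],
    [0,0,0],
    [0,0,0],
    [0,0,0],
  ],
  travel=[
    [0,0,0],
    [0,0,0],
    [0,0,0],
    [0,0,0],
  ],
  fingers=[0,0,0,0],
)

```text
clock: 1.5
ee_pos: [0.5341, -0.24, 0.2225]
orientation: [0.708, 0.706, -0.0, -0.0]
ft_force: [0.1, 0.8, -0.4]
gripper_width: 0.0879
grip_force: 0.0
```

```bash
python3 -c "
from h import *
plan([((.535,-.238,.16),90),((.535,-.238,.073),90)])"
```

```text
t 1.5 p [ 534.1 -240.   222.5] yaw 89.89 tilt 0.05 F [ 0.1  0.8 -0.4] w 87.9 g 0.0 q1,7 [0.63 0.21]
  travel [ 2.   1.  62.5] rot [-0.   0.  -0.1]
  travel [ 0. -0. 87.] rot [ 0.  0. -0.]
```

Call:
jog_arm(
  delta_rot=[
    [0,0,0],
    [0,0,0],
    [0,0,0],
    [0,0,0],
    [0,0,0],
  ],
  travel=[
    [2,1,25],
    [2,1,60],
    [2,1,95],
    [2,1,125],
    [2,1,149],
  ],
  fingers=[0,0,0,0,0.2],
)

```text
clock: 2.0
ee_pos: [0.5346, -0.2376, 0.0719]
orientation: [0.708, 0.707, -0.001, -0.001]
ft_force: [-0.4, -0.2, -0.1]
gripper_width: 0.0826
grip_force: 0.0
```

Call:
jog_arm(
  delta_rot=[
    [0,0,0],
    [0,0,0],
    [0,0,0],
    [0,0,0],
    [0,0,0],
  ],
  travel=[
    [0,0,0],
    [0,0,0],
    [0,0,0],
    [0,0,0],
    [0,0,0],
  ],
  fingers=[0.4,0.6,0.8,1,1],
)

```text
clock: 2.5
ee_pos: [0.5366, -0.2368, 0.0748]
orientation: [0.707, 0.707, 0.0, 0.001]
ft_force: [0.2, -0.5, -0.2]
gripper_width: 0.0437
grip_force: 0.0
```

Call:
jog_arm(
  delta_rot=[
    [0,0,0],
    [0,0,0],
    [0,0,0],
    [0,0,0],
    [0,0,0],
  ],
  travel=[
    [0,0,0],
    [0,0,0],
    [0,0,0],
    [0,0,0],
    [0,0,0],
  ],
  fingers=[1,1,1,1,1],
)

```text
clock: 3.0
ee_pos: [0.536, -0.2365, 0.0737]
orientation: [0.707, 0.707, -0.0, 0.0]
ft_force: [-1.6, -0.3, 1.1]
gripper_width: 0.0166
grip_force: 20.0
```

Call:
jog_arm(
  delta_rot=[
    [0,0,0],
    [0,0,0],
    [0,0,0],
    [0,0,0],
    [0,0,0],
  ],
  travel=[
    [0,0,0],
    [0,0,-4],
    [0,0,-12],
    [0,0,-25],
    [0,0,-40],
  ],
  fingers=[1,1,1,1,1],
  squeeze=30,
)

```text
clock: 3.5
ee_pos: [0.5359, -0.2363, 0.1146]
orientation: [0.707, 0.708, -0.0, -0.0]
ft_force: [-0.2, -0.2, -1.8]
gripper_width: 0.016
grip_force: 30.0
```

Call:
jog_arm(
  delta_rot=[
    [0,0,0],
    [0,0,0],
    [0,0,0],
    [0,0,0],
    [0,0,0],
  ],
  travel=[
    [0,0,-15],
    [0,0,-25],
    [0,0,-30],
    [0,0,-30],
    [0,0,-30],
  ],
  fingers=[1,1,1,1,1],
)

```text
clock: 4.0
ee_pos: [0.5357, -0.2363, 0.1433]
orientation: [0.707, 0.707, -0.0, -0.0]
ft_force: [-0.2, -0.8, -2.3]
gripper_width: 0.0166
grip_force: 30.0
```

```bash
python3 - <<'E'
from h import *
s,r=st()
for n in('top','side'):
    im=vision.camera(n); cv2.imwrite(f'pics/g_{n}.png',im)
p=s['ee_pos']
# gauge expected: lower end z = TCP z - .073+.012
zl=p[2]-.061
P=np.array([[p[0],p[1],zl],[p[0],p[1],zl+.05]])
a=proj('side',P); b=proj('top',P); print(a.round(1),b.round(1))
def crop(f,c,w=30,k=6):
    c=[int(v) for v in c]; return cv2.resize(cv2.imread(f)[c[1]-w:c[1]+w,c[0]-w:c[0]+w],None,fx=k,fy=k,interpolation=cv2.INTER_NEAREST)
print('crop origins',a[0].astype(int)-30,b[0].astype(int)-30)
cv2.imwrite('pics/c2.png',np.hstack([crop('pics/g_side.png',a[0]),crop('pics/g_top.png',b[0])]))
E
```

```text
t 4.0 p [ 535.7 -236.3  143.3] yaw 90.06 tilt 0.03 F [-0.2 -0.8 -2.3] w 16.6 g 30.0 q1,7 [0.61 0.17]
[[371.5 153.7]
 [373.  134.9]] [[428.4 252.1]
 [434.3 248.5]]
crop origins [341 123] [398 222]
```

View pics/c2.png

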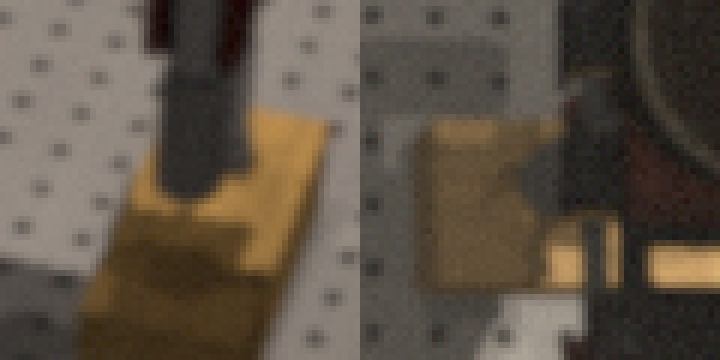

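The gauge is held at 16 mm across the flats and hangs upright. Its lower end is at side (371.8,154.5), against (371.5,153.7) predicted. The top view puts the barrel about 2 mm towards -y of the TCP.

```bash
python3 -c "
from h import *
plan([((.4425,-.0795,.143),90)])
print(proj('side',[[.4425,-.0815,.05],[.4425,-.0815,.062]]),proj('top',[[.4425,-.0815,.05]]))"
```

```text
t 4.1 p [ 535.6 -236.2  142.9] yaw 90.06 tilt 0.07 F [ 0.2 -0.1 -2. ] w 16.3 g 30.0 q1,7 [0.61 0.17]
  travel [ 1.568e+02 -9.290e+01  1.000e-01] rot [-0.1 -0.   0.1]
[[393.95341272 224.17054284]
 [394.53334326 219.95429895]] [[355.10057408 294.39588568]]
```

Call:
jog_arm(
  delta_rot=[
    [0,0,0],
    [0,0,0],
    [0,0,0],
    [0,0,0],
    [0,0,0],
  ],
  travel=[
    [24,-14,0],
    [59,-35,0],
    [94,-56,0],
    [130,-77,0],
    [157,-93,0],
  ],
  fingers=[1,1,1,1,1],
)

```text
clock: 4.6
ee_pos: [0.4411, -0.0774, 0.1432]
orientation: [0.706, 0.708, -0.0, -0.001]
ft_force: [0.6, -0.2, -2.2]
gripper_width: 0.0162
grip_force: 30.0
```

Call:
jog_arm(
  delta_rot=[
    [0,0,0],
    [0,0,0],
    [0,0,0],
    [0,0,0],
    [0,0,0],
  ],
  travel=[
    [0,0,0],
    [0,0,12],
    [0,0,20],
    [0,0,24],
    [0,0,24],
  ],
  fingers=[1,1,1,1,1],
)

```text
clock: 5.1
ee_pos: [0.4424, -0.08, 0.1184]
orientation: [0.707, 0.707, -0.001, -0.001]
ft_force: [0.0, 0.0, -2.6]
gripper_width: 0.0163
grip_force: 30.0
```

```bash
python3 - <<'E'
from h import *
s,r=st()
f=[]
for n in('top','side'):
    im=vision.camera(n); cv2.imwrite(f'pics/h_{n}.png',im)
p=s['ee_pos']; zl=p[2]-.061; print('zl',zl)
def crop(f,c,w=30,k=6):
    c=[int(v) for v in c]; return cv2.resize(cv2.imread(f)[c[1]-w:c[1]+w,c[0]-w:c[0]+w],None,fx=k,fy=k,interpolation=cv2.INTER_NEAREST)
a=proj('side',[[p[0],p[1]-.002,zl]])[0]; b=proj('top',[[p[0],p[1]-.002,zl]])[0]; print(a,b)
print('origins',a.astype(int)-30,b.astype(int)-30)
x,y=a.astype(int); im=cv2.imread('pics/h_side.png').max(2); np.set_printoptions(linewidth=200)
cv2.imwrite('pics/c3.png',np.hstack([crop('pics/h_side.png',a),crop('pics/h_top.png',b)]))
for yy in range(y-14,y+28,3): print(yy,im[yy,x-18:x+19])
E
```

```text
t 5.1 p [442.4 -80.  118.4] yaw 90.0 tilt 0.13 F [ 0.   0.  -2.6] w 16.3 g 30.0 q1,7 [ 0.45 -0.09]
zl 0.05738833533141294
[394.40445464 221.40819385] [355.67042619 294.21638593]
origins [364 191] [325 264]
207 [155 156 156 152 146 140 145 150 156 157 156 155 153 131  96  63  49  49  46  45  49  43  48  46  49  51  80 120 144 136 119 113 127 148 155 155 158]
210 [156 155 157 153 147 141 142 148 154 156 157 158 147 118  81  53  42  48  51  49  48  48  49  45  50  60  89 129 152 158 154 156 157 158 158 157 159]
213 [151 154 153 152 156 155 155 158 154 154 152 150 137 109  69  47  46  46  51  47  47  49  52  49  50  70  96 113 117 131 144 156 156 157 155 159 157]
216 [ 78  66  65  73  90  98 106 106 103  98  95  97  92  80  61  53  47  53  53  49  49  50  49  50  56  86 120 139 143 147 149 156 157 157 155 154 154]
219 [ 86  82  84  85  87  85  82  79  74  67  57  46  42  47  50  50  52  52  51  48  50  49  47  50  48  66  89  97  98 100 104 105 112 118 120 126 126]
222 [67 68 69 73 76 78 75 71 61 43 24 11 24 41 47 52 50 51 48 48 52 47 48 49 35 30 14 29 51 66 71 72 70 72 71 70 73]
225 [74
[... 228 characters left out ...]
31 [85 85 81 74 71 72 68 55 35 12  7  9 10 11 10  8  4  5 14  7  4  2  7  0  4  0 12 29 51 64 73 74 74 71 70 70 70]
234 [85 81 75 75 72 72 63 44 28  8  3  7  9  9 12  8 11  5  9 11  9  3  9  4  9  3 17 41 57 69 72 69 62 51 45 52 67]
237 [65 56 54 55 53 46 42 22  8 12  6  1  5 11  5  9  9 10  8  4 16  5  6  9  8 13 25 53 67 70 73 73 71 72 70 71 73]
240 [67 62 64 63 58 58 47 31 15  8  3  7 10 14  2 11  5  0 11  1  2  2  1  7  7 21 38 57 67 67 65 64 67 72 68 71 71]
243 [84 81 76 69 63 59 56 49 32 13 13 15 15  7  8 13  5  8  9  5 11 14  1 13 18 26 41 48 53 42 37 36 41 46 51 56 58]
246 [92 89 83 71 59 54 61 64 59 52 40 36 27 20 14 12  9  7 16 11 18 19 21 36 44 52 53 60 61 63 60 61 64 65 60 66 63]
```

View pics/c3.png

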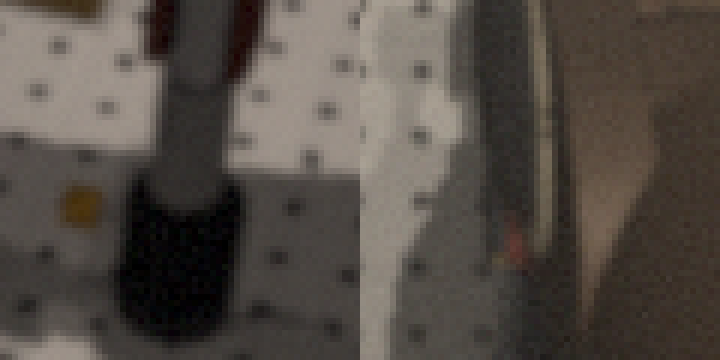

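The side crop shows the barrel poised over sleeve C. The barrel axis is near column 395 at row 216 and the sleeve axis near 393.6 at row 231, so they agree within 1 mm. I'll ease it in now.

Call:
jog_arm(
  delta_rot=[
    [0,0,0],
    [0,0,0],
    [0,0,0],
    [0,0,0],
    [0,0,0],
  ],
  travel=[
    [0,-0.5,3],
    [0,-0.5,5],
    [0,-0.5,7],
    [0,-0.5,8.5],
    [0,-0.5,9],
  ],
  fingers=[1,1,1,1,1],
)

```text
clock: 5.7
ee_pos: [0.4423, -0.0795, 0.1105]
orientation: [0.707, 0.707, -0.0, -0.0]
ft_force: [-0.0, -0.4, -1.6]
gripper_width: 0.0164
grip_force: 30.0
```

Call:
jog_arm(
  delta_rot=[
    [0,0,0],
    [0,0,0],
    [0,0,0],
    [0,0,0],
    [0,0,0],
  ],
  travel=[
    [0,0,1],
    [0,0,2],
    [0,0,3],
    [0,0,3],
    [0,0,3],
  ],
  fingers=[1,1,1,1,1],
)

```text
clock: 6.2
ee_pos: [0.4422, -0.0795, 0.1075]
orientation: [0.707, 0.707, -0.0, -0.0]
ft_force: [-0.5, -1.5, -2.6]
gripper_width: 0.0167
grip_force: 30.0
```

Call:
jog_arm(
  delta_rot=[
    [0,0,0],
    [0,0,0],
    [0,0,0],
    [0,0,0],
    [0,0,0],
  ],
  travel=[
    [0,0,3],
    [0,0,7],
    [0,0,11],
    [0,0,14],
    [0,0,16],
  ],
  fingers=[1,1,1,1,1],
)

```text
clock: 6.7
ee_pos: [0.4422, -0.0795, 0.0912]
orientation: [0.707, 0.707, -0.0, -0.0]
ft_force: [-0.4, -2.0, -2.0]
gripper_width: 0.0165
grip_force: 30.0
```

Call:
jog_arm(
  delta_rot=[
    [0,0,0],
    [0,0,0],
    [0,0,0],
  ],
  travel=[
    [0,0,1],
    [0,0,2],
    [0,0,2],
  ],
  fingers=[1,1,1],
)

```text
clock: 7.0
ee_pos: [0.4423, -0.0795, 0.0896]
orientation: [0.707, 0.707, -0.0, -0.0]
ft_force: [-0.1, -0.8, -3.0]
gripper_width: 0.0163
grip_force: 30.0
```

Call:
jog_arm(
  delta_rot=[
    [0,0,0],
    [0,0,0],
    [0,0,0],
    [0,0,0],
  ],
  travel=[
    [0,0,1],
    [0,0,2],
    [0,0,3],
    [0,0,3.5],
  ],
  fingers=[1,1,1,1],
)

```text
clock: 7.4
ee_pos: [0.4424, -0.0796, 0.0861]
orientation: [0.707, 0.707, -0.0, 0.0]
ft_force: [-1.0, -1.6, -2.2]
gripper_width: 0.0163
grip_force: 30.0
```

Call:
jog_arm(
  delta_rot=[
    [0,0,0],
    [0,0,0],
    [0,0,0],
  ],
  travel=[
    [0,0,1],
    [0,0,2],
    [0,0,2.5],
  ],
  fingers=[1,1,1],
)

```text
clock: 7.7
ee_pos: [0.4423, -0.0795, 0.0835]
orientation: [0.707, 0.707, -0.0, -0.0]
ft_force: [-1.0, -1.7, -1.1]
gripper_width: 0.0167
grip_force: 30.0
```

Call:
jog_arm(
  delta_rot=[
    [0,0,0],
    [0,0,0],
    [0,0,0],
    [0,0,0],
    [0,0,0],
  ],
  travel=[
    [0,0,2],
    [0,0,4],
    [0,0,6],
    [0,0,7],
    [0,0,7],
  ],
  fingers=[1,1,1,1,1],
)

```text
clock: 8.2
ee_pos: [0.4423, -0.0794, 0.0764]
orientation: [0.707, 0.707, -0.0, -0.0]
ft_force: [-0.2, -0.4, -2.5]
gripper_width: 0.0168
grip_force: 30.0
```

Call:
jog_arm(
  delta_rot=[
    [0,0,0],
    [0,0,0],
    [0,0,0],
  ],
  travel=[
    [0,0,0.7],
    [0,0,1.4],
    [0,0,2],
  ],
  fingers=[1,1,1],
)

```text
clock: 8.5
ee_pos: [0.4426, -0.0795, 0.0755]
orientation: [0.707, 0.707, -0.0, 0.0]
ft_force: [-5.3, -0.3, 18.5]
gripper_width: 0.0164
grip_force: 30.0
```

Call:
jog_arm(
  delta_rot=[
    [0,0,0],
    [0,0,0],
    [0,0,0],
    [0,0,0],
    [0,0,0],
  ],
  travel=[
    [0,0,-2],
    [0,0,-8],
    [0,0,-20],
    [0,0,-32],
    [0,0,-42],
  ],
  fingers=[1,1,1,1,1],
)

```text
clock: 9.0
ee_pos: [0.4428, -0.0793, 0.1181]
orientation: [0.707, 0.708, 0.0, 0.0]
ft_force: [0.2, -0.2, -1.6]
gripper_width: 0.0166
grip_force: 30.0
```

Call:
jog_arm(
  delta_rot=[
    [0,0,0],
    [0,0,0],
    [0,0,0],
    [0,0,0],
  ],
  travel=[
    [0,0,-10],
    [0,0,-20],
    [0,0,-28],
    [0,0,-28],
  ],
  fingers=[1,1,1,1],
)

```text
clock: 9.4
ee_pos: [0.4431, -0.0796, 0.1459]
orientation: [0.707, 0.707, 0.001, 0.001]
ft_force: [-0.9, 0.5, -1.3]
gripper_width: 0.0165
grip_force: 30.0
```

```bash
python3 - <<'E'
from h import *
s,r=st()
im=vision.camera('side'); g=im.max(2); m=(g<30).astype(np.uint8); q=np.zeros_like(m); q[205:265,365:420]=m[205:265,365:420]
k,l,stt,ce=cv2.connectedComponentsWithStats(q); j=1+np.argmax(stt[1:,4]); print('C',stt[j],ce[j],onz('side',ce[j],.025))
p=s['ee_pos']; x,y=proj('side',[[p[0],p[1]-.002,p[2]-.0615]])[0]; print(x,y,g[int(y)-10:int(y)+12,int(x)])
plan([((.473,.098,.143),90)])
E
```

```text
t 9.4 p [443.1 -79.6 145.9] yaw 90.05 tilt 0.12 F [-0.9  0.5 -1.3] w 16.5 g 30.0 q1,7 [ 0.47 -0.07]
C [383 219  21  30 485] [392.94639175 233.10309278] [ 0.44192139 -0.08063601  0.025     ]
395.3468476124484 211.79220098616184 [48 47 47 45 50 50 50 51 50 49 49 49 50 53 69 88 91 56 20 10  9  3]
t 9.45 p [442.7 -79.6 145.1] yaw 90.05 tilt 0.06 F [-0.2  0.6 -2.1] w 16.6 g 30.0 q1,7 [ 0.47 -0.07]
  travel [177.6  30.5   2.1] rot [0.1 0.  0. ]
```

Sleeve C sticks 36 mm down, with 18 N on the wrist, and it still stands in place. Next is sleeve B.

Call:
jog_arm(
  delta_rot=[
    [0,0,0],
    [0,0,0],
    [0,0,0],
    [0,0,0],
    [0,0,0],
  ],
  travel=[
    [27,4.6,0],
    [67,11.5,0],
    [110,19,0],
    [150,26,0],
    [177.5,30.5,2],
  ],
  fingers=[1,1,1,1,1],
)

```text
clock: 9.95
ee_pos: [0.4727, 0.1011, 0.1424]
orientation: [0.706, 0.708, 0.0, -0.0]
ft_force: [0.9, -1.3, -3.3]
gripper_width: 0.0162
grip_force: 30.0
```

Call:
jog_arm(
  delta_rot=[
    [0,0,0],
    [0,0,0],
    [0,0,0],
    [0,0,0],
    [0,0,0],
  ],
  travel=[
    [0,0,0],
    [0,0,12],
    [0,0,20],
    [0,0,24],
    [0,0,24],
  ],
  fingers=[1,1,1,1,1],
)

```text
clock: 10.45
ee_pos: [0.4721, 0.0968, 0.1176]
orientation: [0.707, 0.707, -0.001, -0.0]
ft_force: [-0.2, 0.3, -3.4]
gripper_width: 0.0165
grip_force: 30.0
```

```bash
python3 - <<'E'
from h import *
s,r=st(); p=s['ee_pos']; G=np.array([p[0],p[1]-.002,p[2]-.0615])
im=vision.camera('side').max(2).astype(float); cv2.imwrite('pics/b.png',im)
def edges(row,c,thr,w=18):
    v=im[row,c-w:c+w+1]; i=np.where(v<thr)[0]; i=i[np.abs(i-w)<14]; return (c-w+i.min()+c-w+i.max())/2,i.max()-i.min()+1
for dz in(.006,.012,.02):
    x,y=proj('side',[G+[0,0,dz]])[0]; print('gauge',round(x,1),int(y),edges(int(round(y)),int(x),95))
for z in(.035,.025,.015):
    x,y=proj('side',[[.473,.096,z]])[0]; print('sleeve',round(x,1),int(y),edges(int(round(y)),int(x),45))
c=proj('side',[[.473,.096,.05]])[0].astype(int)
cv2.imwrite('pics/c4.png',cv2.resize(cv2.imread('pics/b.png')[c[1]-40:c[1]+35,c[0]-40:c[0]+40],None,fx=6,fy=6))
E
```

```text
t 10.45 p [472.1  96.8 117.6] yaw 89.96 tilt 0.11 F [-0.2  0.3 -3.4] w 16.5 g 30.0 q1,7 [ 0.13 -0.53]
gauge 352.7 284 (np.float64(351.5), np.int64(18))
gauge 352.8 282 (np.float64(355.0), np.int64(21))
gauge 353.0 279 (np.float64(353.0), np.int64(13))
sleeve 351.4 293 (np.float64(351.5), np.int64(20))
sleeve 351.2 296 (np.float64(351.0), np.int64(21))
sleeve 351.0 300 (np.float64(350.5), np.int64(22))[ WARN:0@3.107] global loadsave.cpp:1063 imwrite_ Unsupported depth image for selected encoder is fallbacked to CV_8U.
```

View pics/c4.png

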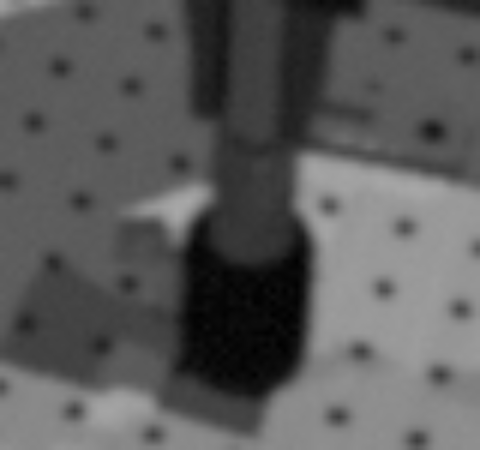

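The barrel hangs just above sleeve B's rim, about 1 mm to the right of its axis. I'll shift about 1 mm and ease in.

Call:
jog_arm(
  delta_rot=[
    [0,0,0],
    [0,0,0],
    [0,0,0],
    [0,0,0],
    [0,0,0],
  ],
  travel=[
    [1,1,1],
    [1,1,4],
    [1,1,6],
    [1,1,8],
    [1,1,9],
  ],
  fingers=[1,1,1,1,1],
)

```text
clock: 11.0
ee_pos: [0.4738, 0.0989, 0.1098]
orientation: [0.707, 0.707, -0.0, 0.0]
ft_force: [-1.0, -1.7, 2.0]
gripper_width: 0.0161
grip_force: 30.0
```

Call:
jog_arm(
  delta_rot=[
    [0,0,0],
    [0,0,0],
    [0,0,0],
  ],
  travel=[
    [0,0,1],
    [0,0,2],
    [0,0,2],
  ],
  fingers=[1,1,1],
)

```text
clock: 11.3
ee_pos: [0.4733, 0.0987, 0.1073]
orientation: [0.707, 0.707, -0.0, -0.0]
ft_force: [0.1, -1.4, -1.6]
gripper_width: 0.0162
grip_force: 30.0
```

Call:
jog_arm(
  delta_rot=[
    [0,0,0],
    [0,0,0],
    [0,0,0],
    [0,0,0],
    [0,0,0],
  ],
  travel=[
    [0,0,3],
    [0,0,7],
    [0,0,11],
    [0,0,14],
    [0,0,16.5],
  ],
  fingers=[1,1,1,1,1],
)

```text
clock: 11.8
ee_pos: [0.4734, 0.0989, 0.0907]
orientation: [0.707, 0.707, -0.0, -0.0]
ft_force: [-0.9, -1.0, -0.4]
gripper_width: 0.0165
grip_force: 30.0
```

Call:
jog_arm(
  delta_rot=[
    [0,0,0],
    [0,0,0],
    [0,0,0],
    [0,0,0],
  ],
  travel=[
    [0,0,1],
    [0,0,2],
    [0,0,3],
    [0,0,4],
  ],
  fingers=[1,1,1,1],
)

```text
clock: 12.2
ee_pos: [0.4737, 0.099, 0.0871]
orientation: [0.707, 0.707, -0.0, 0.0]
ft_force: [-1.5, -2.1, 0.3]
gripper_width: 0.0166
grip_force: 30.0
```

Call:
jog_arm(
  delta_rot=[
    [0,0,0],
    [0,0,0],
    [0,0,0],
  ],
  travel=[
    [0,0,0.7],
    [0,0,1.4],
    [0,0,2],
  ],
  fingers=[1,1,1],
)

```text
clock: 12.5
ee_pos: [0.4736, 0.099, 0.0851]
orientation: [0.707, 0.707, -0.0, 0.0]
ft_force: [-1.2, -2.5, 0.6]
gripper_width: 0.0164
grip_force: 30.0
```

Call:
jog_arm(
  delta_rot=[
    [0,0,0],
    [0,0,0],
    [0,0,0],
    [0,0,0],
    [0,0,0],
  ],
  travel=[
    [-0.3,0,2],
    [-0.5,0,5],
    [-0.5,0,7],
    [-0.5,0,8.5],
    [-0.5,0,9.5],
  ],
  fingers=[1,1,1,1,1],
)

```text
clock: 13.0
ee_pos: [0.4734, 0.0983, 0.0753]
orientation: [0.707, 0.707, -0.0, -0.0]
ft_force: [-2.7, -3.0, 1.3]
gripper_width: 0.0165
grip_force: 30.0
```

Call:
jog_arm(
  delta_rot=[
    [0,0,0],
    [0,0,0],
    [0,0,0],
  ],
  travel=[
    [0,0,1],
    [0,0,2],
    [0,0,3],
  ],
  fingers=[1,1,1],
)

```text
clock: 13.3
ee_pos: [0.4734, 0.0983, 0.0725]
orientation: [0.707, 0.707, -0.0, -0.0]
ft_force: [-3.4, -2.9, 0.9]
gripper_width: 0.0168
grip_force: 30.0
```

Call:
jog_arm(
  delta_rot=[
    [0,0,0],
    [0,0,0],
    [0,0,0],
    [0,0,0],
    [0,0,0],
  ],
  travel=[
    [-0.4,-0.5,2],
    [-0.4,-0.5,4],
    [-0.4,-0.5,6],
    [-0.4,-0.5,8],
    [-0.4,-0.5,9],
  ],
  fingers=[1,1,1,1,1],
)

```text
clock: 13.8
ee_pos: [0.473, 0.098, 0.0633]
orientation: [0.707, 0.707, -0.0, -0.0]
ft_force: [-3.5, -4.4, 0.5]
gripper_width: 0.0163
grip_force: 30.0
```

Call:
jog_arm(
  delta_rot=[
    [0,0,0],
    [0,0,0],
    [0,0,0],
  ],
  travel=[
    [0,0,0.7],
    [0,0,1.5],
    [0,0,1.5],
  ],
  fingers=[1,1,1],
)

```text
clock: 14.1
ee_pos: [0.4735, 0.0985, 0.0621]
orientation: [0.707, 0.708, 0.0, -0.0]
ft_force: [-0.8, -1.9, -3.1]
gripper_width: 0.0161
grip_force: 30.0
```

Call:
jog_arm(
  delta_rot=[
    [0,0,0],
    [0,0,0],
    [0,0,0],
    [0,0,0],
    [0,0,0],
  ],
  travel=[
    [0,0,0.5],
    [0,0,1],
    [0,0,1],
    [0,0,1],
    [0,0,1],
  ],
  fingers=[1,1,1,1,1],
)

```text
clock: 14.6
ee_pos: [0.4737, 0.0986, 0.0616]
orientation: [0.707, 0.708, 0.001, 0.0]
ft_force: [-2.6, -0.5, 5.1]
gripper_width: 0.0164
grip_force: 30.0
```

The gauge stands on the table through sleeve B, so B is the bored one. I'll withdraw it and return the gauge.

Call:
jog_arm(
  delta_rot=[
    [0,0,0],
    [0,0,0],
    [0,0,0],
    [0,0,0],
    [0,0,0],
  ],
  travel=[
    [0,0,-2],
    [0,0,-6],
    [0,0,-14],
    [0,0,-24],
    [0,0,-34],
  ],
  fingers=[1,1,1,1,1],
)

```text
clock: 15.1
ee_pos: [0.4735, 0.0984, 0.0962]
orientation: [0.707, 0.708, 0.0, 0.0]
ft_force: [-0.1, 0.1, -2.1]
gripper_width: 0.0164
grip_force: 30.0
```

Call:
jog_arm(
  delta_rot=[
    [0,0,0],
    [0,0,0],
    [0,0,0],
    [0,0,0],
    [0,0,0],
  ],
  travel=[
    [0,0,-8],
    [0,0,-20],
    [0,0,-34],
    [0,0,-46],
    [0,0,-50],
  ],
  fingers=[1,1,1,1,1],
)

```text
clock: 15.6
ee_pos: [0.4739, 0.0983, 0.1468]
orientation: [0.707, 0.707, 0.001, 0.001]
ft_force: [0.5, -0.5, -2.5]
gripper_width: 0.0164
grip_force: 30.0
```

```bash
python3 - <<'E'
from h import *
s,r=st()
im=vision.camera('side'); g=im.max(2); m=(g<40).astype(np.uint8); q=np.zeros_like(m); q[265:330,325:380]=m[265:330,325:380]
q=cv2.morphologyEx(q,cv2.MORPH_OPEN,np.ones((5,5))); k,l,stt,ce=cv2.connectedComponentsWithStats(q); j=1+np.argmax(stt[1:,4]); print('B',stt[j],ce[j],onz('side',ce[j],.025))
plan([((.5357,-.2363,.145),90)])
E
```

```text
t 15.6 p [473.9  98.3 146.8] yaw 90.05 tilt 0.13 F [ 0.5 -0.5 -2.5] w 16.4 g 30.0 q1,7 [ 0.15 -0.5 ]
B [341 282  21  31 568] [350.59507042 297.15669014] [0.47389376 0.09686987 0.025     ]
t 15.65 p [473.9  98.3 146.7] yaw 90.05 tilt 0.13 F [-0.   0.1 -1.7] w 16.7 g 30.0 q1,7 [ 0.15 -0.5 ]
  travel [-167.3   30.7    0.9] rot [ 0.1 -0.   0. ]
  travel [-167.3   30.8    0.9] rot [ 0.1 -0.   0. ]
```

Call:
jog_arm(
  delta_rot=[
    [0,0,0],
    [0,0,0],
    [0,0,0],
    [0,0,0],
    [0,0,0],
  ],
  travel=[
    [-25,4.6,0],
    [-60,11,0],
    [-98,18,0],
    [-137,25,0],
    [-167,31,1],
  ],
  fingers=[1,1,1,1,1],
)

```text
clock: 16.15
ee_pos: [0.5042, -0.0715, 0.1438]
orientation: [0.707, 0.707, -0.0, 0.0]
ft_force: [0.3, 0.9, -2.4]
gripper_width: 0.0165
grip_force: 30.0
```

Call:
jog_arm(
  delta_rot=[
    [0,0,0],
    [0,0,0],
    [0,0,0],
    [0,0,0],
    [0,0,0],
  ],
  travel=[
    [-40,7.5,0],
    [-80,15,0],
    [-120,22,0],
    [-150,27.6,0],
    [-167,31,1],
  ],
  fingers=[1,1,1,1,1],
)

```text
clock: 16.65
ee_pos: [0.535, -0.239, 0.1424]
orientation: [0.708, 0.706, -0.001, -0.0]
ft_force: [-0.2, 0.7, -2.6]
gripper_width: 0.0166
grip_force: 30.0
```

Call:
jog_arm(
  delta_rot=[
    [0,0,0],
    [0,0,0],
    [0,0,0],
    [0,0,0],
    [0,0,0],
  ],
  travel=[
    [0,0,0],
    [0,0,10],
    [0,0,20],
    [0,0,30],
    [0,0,34],
  ],
  fingers=[1,1,1,1,1],
)

```text
clock: 17.15
ee_pos: [0.5348, -0.2344, 0.1075]
orientation: [0.706, 0.708, -0.0, -0.001]
ft_force: [-0.7, 0.1, -2.4]
gripper_width: 0.0165
grip_force: 30.0
```

```bash
python3 - <<'E'
from h import *
plan([((.5357,-.2363,.0735),90)])
E
```

```text
t 17.15 p [ 534.8 -234.4  107.5] yaw 90.16 tilt 0.13 F [-0.7  0.1 -2.4] w 16.5 g 30.0 q1,7 [0.61 0.14]
  travel [-2.  1. 34.] rot [-0.1 -0.1  0.2]
```

Call:
jog_arm(
  delta_rot=[
    [0,0,0],
    [0,0,0],
    [0,0,0],
    [0,0,0],
    [0,0,0],
  ],
  travel=[
    [-1.5,1,0],
    [-1.5,1,0],
    [-1.5,1,3],
    [-1.5,1,6],
    [-1.5,1,8],
  ],
  fingers=[1,1,1,1,1],
)

```text
clock: 17.65
ee_pos: [0.5364, -0.2374, 0.1011]
orientation: [0.707, 0.707, -0.0, 0.0]
ft_force: [-1.2, 0.8, -2.0]
gripper_width: 0.0168
grip_force: 30.0
```

Call:
jog_arm(
  delta_rot=[
    [0,0,0],
    [0,0,0],
    [0,0,0],
    [0,0,0],
    [0,0,0],
  ],
  travel=[
    [0,0,2],
    [0,0,4],
    [0,0,6],
    [0,0,8],
    [0,0,10],
  ],
  fingers=[1,1,1,1,1],
)

```text
clock: 18.15
ee_pos: [0.5363, -0.2371, 0.0909]
orientation: [0.707, 0.707, -0.0, -0.0]
ft_force: [-2.2, 0.2, -0.7]
gripper_width: 0.0163
grip_force: 30.0
```

Call:
jog_arm(
  delta_rot=[
    [0,0,0],
    [0,0,0],
    [0,0,0],
    [0,0,0],
    [0,0,0],
  ],
  travel=[
    [0,-0.4,4],
    [0,-0.4,8],
    [0,-0.4,12],
    [0,-0.4,14.5],
    [0,-0.4,16],
  ],
  fingers=[1,1,1,1,1],
)

```text
clock: 18.65
ee_pos: [0.5361, -0.2373, 0.0748]
orientation: [0.707, 0.707, -0.0, -0.0]
ft_force: [-1.3, 0.7, -0.9]
gripper_width: 0.016
grip_force: 30.0
```

Call:
jog_arm(
  delta_rot=[
    [0,0,0],
    [0,0,0],
    [0,0,0],
  ],
  travel=[
    [0,0,0.7],
    [0,0,1.4],
    [0,0,1.8],
  ],
  fingers=[1,1,1],
)

```text
clock: 18.95
ee_pos: [0.5362, -0.2373, 0.0737]
orientation: [0.707, 0.707, -0.0, 0.0]
ft_force: [-2.5, 1.1, 4.0]
gripper_width: 0.0163
grip_force: 30.0
```

Call:
jog_arm(
  delta_rot=[
    [0,0,0],
    [0,0,0],
    [0,0,0],
    [0,0,0],
    [0,0,0],
  ],
  travel=[
    [0,0,0],
    [0,0,0],
    [0,0,0],
    [0,0,0],
    [0,0,0],
  ],
  fingers=[0.7,0.5,0.3,0.2,0.2],
)

```text
clock: 19.45
ee_pos: [0.5363, -0.2374, 0.0734]
orientation: [0.707, 0.707, 0.0, 0.0]
ft_force: [-0.3, -0.2, 0.2]
gripper_width: 0.0528
grip_force: 0.0
```

Call:
jog_arm(
  delta_rot=[
    [0,0,0],
    [0,0,0],
    [0,0,0],
    [0,0,0],
    [0,0,0],
  ],
  travel=[
    [0,0,-6],
    [0,0,-25],
    [0,0,-55],
    [0,0,-90],
    [0,0,-110],
  ],
  fingers=[0.2,0.1,0,0,0],
)

```text
clock: 19.95
ee_pos: [0.5371, -0.2374, 0.1865]
orientation: [0.707, 0.708, 0.001, 0.001]
ft_force: [-0.1, -0.2, 0.2]
gripper_width: 0.0875
grip_force: 0.0
```

```bash
python3 - <<'E'
from h import *
plan([((.4735,.0965,.184),90),((.4735,.0965,.1),90)])
for n in('side','top'):
    im=vision.camera(n); cv2.imwrite(f'pics/k_{n}.png',im)
    o=cv2.imread(f'pics/{n}0.png'); d=cv2.absdiff(im,o).max(2); w=(slice(125,200),slice(345,400)) if n=='side' else (slice(235,275),slice(405,475)); print(n,(d[w]>40).sum())
a=cv2.imread('pics/side0.png')[115:200,335:405]; b=cv2.imread('pics/k_side.png')[115:200,335:405]
cv2.imwrite('pics/c5.png',cv2.resize(np.hstack([a,b]),None,fx=5,fy=5))
E
```

```text
t 19.95 p [ 537.1 -237.4  186.5] yaw 90.07 tilt 0.18 F [-0.1 -0.2  0.2] w 87.5 g 0.0 q1,7 [0.64 0.18]
  travel [167.  -31.6   1. ] rot [0.1 0.  0. ]
  travel [167.  -31.7   1.1] rot [0.1 0.  0. ]
  travel [-0.  0. 84.] rot [-0. -0.  0.]
side 986
top 1946
```

View pics/c5.png

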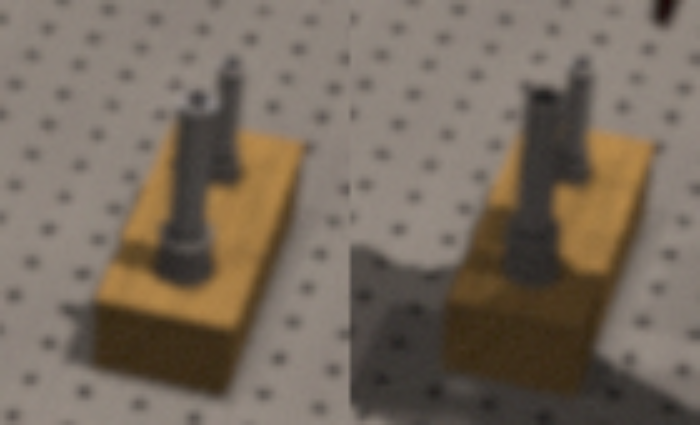

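The gauge stands upright in its hole again, with its barrel base at the same pixels as before. Now for sleeve B, closing along world y, clear of the screw.

```bash
python3 - <<'E'
from h import *
plan([((.4735,.0965,.184),90),((.4735,.0965,.12),179.9)])
E
```

```text
t 20.05 p [ 538.  -237.8  187.1] yaw 90.05 tilt 0.35 F [ 0.  -1.2  0. ] w 87.9 g 0.0 q1,7 [0.64 0.18]
  travel [167.2 -32.1   1. ] rot [0.2 0.1 0. ]
  travel [167.2 -32.2   1.3] rot [0.2 0.1 0. ]
  travel [ 0.   0.  21.3] rot [ -0.  -0. -30.]
  travel [-0.   0.  21.3] rot [ -0.  -0. -30.]
  travel [-0.   0.  21.3] rot [ -0.  -0. -30.]
```

Call:
jog_arm(
  delta_rot=[
    [0,0,0],
    [0,0,0],
    [0,0,0],
    [0,0,0],
    [0,0,0],
  ],
  travel=[
    [25,-4.7,0],
    [62,-12,0],
    [100,-19,0],
    [138,-26,0],
    [167,-31.6,1],
  ],
  fingers=[0,0,0,0,0],
)

```text
clock: 20.55
ee_pos: [0.5034, -0.068, 0.1818]
orientation: [0.706, 0.708, -0.0, -0.0]
ft_force: [0.9, -0.6, -0.3]
gripper_width: 0.0878
grip_force: 0.0
```

Call:
jog_arm(
  delta_rot=[
    [0,0,0],
    [0,0,0],
    [0,0,0],
    [0,0,0],
    [0,0,0],
  ],
  travel=[
    [40,-7.5,0],
    [80,-15,0],
    [118,-22,0],
    [148,-28,0],
    [167,-31.6,1],
  ],
  fingers=[0,0,0,0,0],
)

```text
clock: 21.05
ee_pos: [0.4715, 0.0992, 0.1809]
orientation: [0.706, 0.708, -0.0, -0.0]
ft_force: [-0.3, -0.4, -0.2]
gripper_width: 0.088
grip_force: 0.0
```

Call:
jog_arm(
  delta_rot=[
    [0,0,-6],
    [0,0,-12],
    [0,0,-18],
    [0,0,-24],
    [0,0,-30],
  ],
  travel=[
    [0,0,3],
    [0,0,8],
    [0,0,12],
    [0,0,16],
    [0,0,21],
  ],
  fingers=[0,0,0,0,0],
)

```text
clock: 21.55
ee_pos: [0.4721, 0.0966, 0.1596]
orientation: [0.498, 0.867, -0.0, -0.0]
ft_force: [0.1, -0.2, 1.4]
gripper_width: 0.0879
grip_force: 0.0
```

Call:
jog_arm(
  delta_rot=[
    [0,0,-6],
    [0,0,-12],
    [0,0,-18],
    [0,0,-24],
    [0,0,-30],
  ],
  travel=[
    [0,0,4],
    [0,0,8],
    [0,0,12],
    [0,0,16],
    [0,0,21],
  ],
  fingers=[0,0,0,0,0],
)

```text
clock: 22.05
ee_pos: [0.4721, 0.0965, 0.1386]
orientation: [0.256, 0.967, -0.0, -0.0]
ft_force: [-0.5, -0.4, -0.4]
gripper_width: 0.0878
grip_force: 0.0
```

Call:
jog_arm(
  delta_rot=[
    [0,0,-6],
    [0,0,-12],
    [0,0,-18],
    [0,0,-24],
    [0,0,-30],
  ],
  travel=[
    [0,0,4],
    [0,0,8],
    [0,0,12],
    [0,0,16],
    [0,0,21],
  ],
  fingers=[0,0,0,0,0],
)

```text
clock: 22.55
ee_pos: [0.4721, 0.0965, 0.1176]
orientation: [-0.003, 1.0, 0.0, -0.0]
ft_force: [0.8, 1.2, -0.8]
gripper_width: 0.0876
grip_force: 0.0
```

Call:
jog_arm(
  delta_rot=[
    [0,0,0],
    [0,0,0],
  ],
  travel=[
    [0,0,0],
    [0,0,0],
  ],
  fingers=[0,0],
)

```text
clock: 22.75
ee_pos: [0.4722, 0.0966, 0.1179]
orientation: [0.001, 1.0, 0.0, -0.001]
ft_force: [0.3, 1.1, 0.6]
gripper_width: 0.088
grip_force: 0.0
```

```bash
python3 - <<'E'
from h import *
plan([((.4735,.0965,.018),179.9)])
E
```

```text
t 22.75 p [472.2  96.6 117.9] yaw 179.89 tilt 0.07 F [0.3 1.1 0.6] w 88.0 g 0.0 q1,7 [0.39 0.88]
  travel [-1.4 -0.1 99.9] rot [ 0.  -0.1 -0. ]
```

Call:
jog_arm(
  delta_rot=[
    [0,0,0],
    [0,0,0],
    [0,0,0],
    [0,0,0],
    [0,0,0],
  ],
  travel=[
    [-1.4,0,20],
    [-1.4,0,45],
    [-1.4,0,70],
    [-1.4,0,90],
    [-1.4,0,100],
  ],
  fingers=[0,0,0,0,0],
)

```text
clock: 23.25
ee_pos: [0.4732, 0.0965, 0.017]
orientation: [0.001, 1.0, -0.0, -0.001]
ft_force: [1.1, 0.3, -0.3]
gripper_width: 0.0878
grip_force: 0.0
```

Call:
jog_arm(
  delta_rot=[
    [0,0,0],
    [0,0,0],
    [0,0,0],
    [0,0,0],
    [0,0,0],
  ],
  travel=[
    [0,0,0],
    [0,0,0],
    [0,0,0],
    [0,0,0],
    [0,0,0],
  ],
  fingers=[0.3,0.4,0.5,0.6,0.7],
  squeeze=15,
)

```text
clock: 23.75
ee_pos: [0.4744, 0.0966, 0.0189]
orientation: [-0.0, 1.0, -0.0, 0.001]
ft_force: [-0.6, -0.3, -0.4]
gripper_width: 0.0518
grip_force: 0.0
```

Call:
jog_arm(
  delta_rot=[
    [0,0,0],
    [0,0,0],
    [0,0,0],
    [0,0,0],
    [0,0,0],
  ],
  travel=[
    [0,0,0],
    [0,0,0],
    [0,0,0],
    [0,0,0],
    [0,0,0],
  ],
  fingers=[0.8,0.8,0.8,0.8,0.8],
  squeeze=30,
)

```text
clock: 24.25
ee_pos: [0.4743, 0.0969, 0.0187]
orientation: [-0.001, 1.0, 0.0, 0.0]
ft_force: [-0.7, 1.0, 4.9]
gripper_width: 0.0397
grip_force: 30.0
```

Call:
jog_arm(
  delta_rot=[
    [0,0,0],
    [0,0,0],
    [0,0,0],
    [0,0,0],
    [0,0,0],
  ],
  travel=[
    [0,0,-5],
    [0,0,-20],
    [0,0,-45],
    [0,0,-70],
    [0,0,-90],
  ],
  fingers=[0.8,0.8,0.8,0.8,0.8],
)

```text
clock: 24.75
ee_pos: [0.4738, 0.0966, 0.1102]
orientation: [-0.001, 1.0, -0.0, 0.0]
ft_force: [0.8, -0.4, -2.3]
gripper_width: 0.0397
grip_force: 30.0
```

```bash
python3 - <<'E'
from h import *
s=cv2.imread('pics/side0.png').max(2); t=cv2.imread('pics/top0.png'); np.set_printoptions(linewidth=220)
for y in range(362,400,3): print(y,s[y,276:314])
# ring of post top in top view: weighted centroid of local contrast
g=t.min(2).astype(float)[252:267,177:193]; 
m=g<105; y,x=np.nonzero(m[3:10,6:11]); w=105-g[3:10,6:11][m[3:10,6:11]]
c=(x@w/w.sum()+183,y@w/w.sum()+255); print('post hole centre',c,onz('top',c,.07).round(4))
g=t.min(2).astype(float)[242:257,428:444]; m=g[3:11,5:11]<110; y,x=np.nonzero(m); w=110-g[3:11,5:11][m]
c=(x@w/w.sum()+433,y@w/w.sum()+245); print('gauge centre (true .5357,-.2385)',c,onz('top',c,.132).round(4))
P=[[.507,.2885,z] for z in(.07,.06,.05,.04,.03,.02,.01)]; print(proj('side',P).round(1).tolist()); print(proj('side',[[.508,.2885,.05],[.507,.2895,.05]]).round(2).tolist())
plan([((.507,.2885,.11),179.9)])
E
```

```text
362 [147 139 117  86  66  61  62  62  69  63  63  61  59  60  61  63  59  63  63  78 104 130 141 147 143 118  93  81  98 123 144 150 150 148 146 142 144 145]
365 [147 147 139 113  80  61  62  63  59  60  63  64  64  65  71  71  74  74  71  68  88 115 138 145 146 136 121 118 127 139 149 149 146 147 146 143 145 148]
368 [148 145 135 117  87  70  62  58  62  67  79 103 121 131 139 141 139 140 138 136 127 120 123 133 141 144 146 146 147 148 149 145 145 146 144 145 146 148]
371 [144 142 144 136 116  80  62  61  68  88 120 135 141 134 110  77  58  80 115 136 141 135 121 112 125 139 144 146 149 147 146 146 144 144 145 146 147 146]
374 [143 145 148 141 127  99  76  60  63  83 112 135 143 140 136 127 126 129 136 141 139 129 107  97 114 134 145 145 145 146 145 146 145 146 149 147 145 143]
377 [147 146 148 147 142 124 107  96  83  71  68  85 102 114 121 127 129 128 121 110  97  82  72  77 104 131 138 141 143 141 142 144 147 147 146 145 141 140]
380 [149 145 136 125 108 100  92  88  79  67  50  47  49  50  51  56  58  60  61  60  59  61  61  70  95 118 132 136 136 135 135 139 138 123  93  62  59
[... 783 characters left out ...]
113 116 127]
398 [105 113 129 139 142 140 141 138 138 139 138 139 133 125 120 114 113 115 115 116 117 118 117 120 122 126 134 137 140 140 143 139 133 122 103 108 124 138]
post hole centre (np.float64(184.65714285714284), np.float64(259.37142857142857)) [0.5079 0.2906 0.07  ]
gauge centre (true .5357,-.2385) (np.float64(435.2046511627907), np.float64(248.71162790697673)) [ 0.5354 -0.2383  0.132 ]
[[292.9, 370.4], [293.2, 373.5], [293.5, 376.6], [293.7, 379.6], [294.0, 382.6], [294.3, 385.5], [294.5, 388.4]]
[[292.86, 376.41], [293.22, 377.16]]
t 24.75 p [473.8  96.6 110.2] yaw -179.92 tilt 0.01 F [ 0.8 -0.4 -2.3] w 39.7 g 30.0 q1,7 [0.38 0.87]
  travel [-33.5 191.8   0.2] rot [-0.   0.   0.2]
```

The post's top centre agrees in both views: top (184.7,259.4) gives (0.508, 0.2906) and side (292.1,371.3) gives (0.5075, 0.2903). I'll carry the sleeve over it.

Call:
jog_arm(
  delta_rot=[
    [0,0,0],
    [0,0,0],
    [0,0,0],
    [0,0,0],
    [0,0,0],
  ],
  travel=[
    [-5,28,0],
    [-12,70,0],
    [-20,115,0],
    [-28,160,0],
    [-33.8,193.8,0],
  ],
  fingers=[0.8,0.8,0.8,0.8,0.8],
)

```text
clock: 25.25
ee_pos: [0.5073, 0.2932, 0.1093]
orientation: [-0.001, 1.0, 0.001, -0.0]
ft_force: [-0.5, -0.3, -3.3]
gripper_width: 0.0399
grip_force: 30.0
```

Call:
jog_arm(
  delta_rot=[
    [0,0,0],
    [0,0,0],
    [0,0,0],
    [0,0,0],
    [0,0,0],
  ],
  travel=[
    [0,0,0],
    [0,0,6],
    [0,0,12],
    [0,0,14],
    [0,0,14],
  ],
  fingers=[0.8,0.8,0.8,0.8,0.8],
)

```text
clock: 25.75
ee_pos: [0.5076, 0.2888, 0.0938]
orientation: [0.0, 1.0, -0.001, -0.0]
ft_force: [-0.6, -0.5, -3.0]
gripper_width: 0.0401
grip_force: 30.0
```

```bash
python3 - <<'E'
from h import *
plan([((.5076,.2904,.096),180)])
s,r=st(); p=s['ee_pos']
im=vision.camera('side'); cv2.imwrite('pics/p_side.png',im)
c=proj('side',[[p[0],p[1],.075]])[0].astype(int); print('origin',c-40)
print('pred sleeve bottom/top',proj('side',[[p[0],p[1],p[2]-.0187],[p[0],p[1],p[2]+.0313]]).round(1))
print('sleeve left/right pred w',im.max(2)[c[1]-15:c[1]+10:4,c[0]-20:c[0]+21])
cv2.imwrite('pics/c6.png',cv2.resize(im[c[1]-40:c[1]+40,c[0]-40:c[0]+40],None,fx=6,fy=6))
E
```

```text
t 25.75 p [507.6 288.8  93.8] yaw 179.97 tilt 0.08 F [-0.6 -0.5 -3. ] w 40.1 g 30.0 q1,7 [-0.04  0.53]
  travel [-0.   1.5 -2.2] rot [-0.1 -0.1 -0. ]
t 25.75 p [507.6 288.8  93.8] yaw 179.97 tilt 0.08 F [-0.6 -0.5 -3. ] w 40.1 g 30.0 q1,7 [-0.04  0.53]
origin [252 328]
pred sleeve bottom/top [[292.3 368.9]
 [290.7 352.2]]
sleeve left/right pred w [[ 25  21  28  28  32  32  32  36  37  32  30  26  37  39  36  39  38  32
   29  26  27  36  35  33  37  41  39  40  37  35  24  27  60 116 153 168
  169 170 177 187 188]
 [ 38  40  37  36  36  35  35  36  33  37  39  40  39  41  38  34  29  23
   34  33  33  36  37  37  41  39  37  36  27  26  22  20  43  91 136 164
  177 180 184 185 185]
 [ 40  41  37  38  38  37  40  37  42  39  41  40  37  39  37  43  54  74
   85  97 116 133 129 108  83  52  32  25  19  17  21  10  35  80 126 155
  162 163 157 157 153]
 [ 45  41  41  39  38  39  40  40  39  39  38  39  40  37  37  41  40  36
   46  58  69  71  65  64  68  66  47  24  18  10  17  11  22  66 112 148
  158 159 156 152 151]
 [ 48  49  46  45  41  43  39  37  35  39  39  38  38  41  40  39  41  33
   33  39  53  51  32  13   6   6  14  16  13  14   7  14  29  73 123 152
  157 156 154 153 152]
 [ 62  57  44  46  44  42  43  53  65  66  56  46  39  38  40  37  35  27
   29  35  38  35  19  12  12  11  15  11  16  19  25  45  80 122 147 155
  158 156 150 148 144]
 [ 51  46  51  47  47  47  49  44  39  43  36  37  38  36  35  30  29  43
   45  50  51  40  31  24  19  19  25  30  50  76  97 122 138 148 156 163
  166 171 165 163 158]]
```

View pics/c6.png

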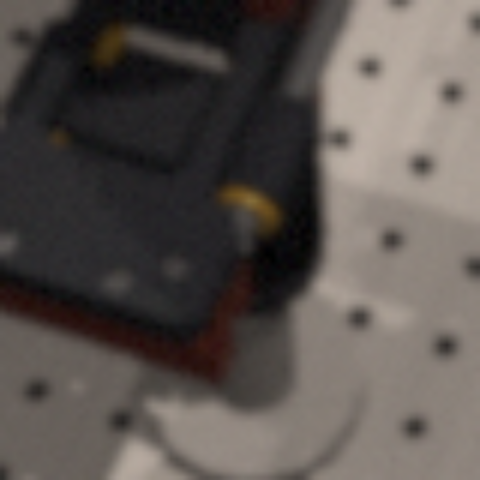

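The sleeve hangs concentric above the post, with its right edge near column 305.5 as predicted. I'll lower it gently.

Call:
jog_arm(
  delta_rot=[
    [0,0,0],
    [0,0,0],
    [0,0,0],
    [0,0,0],
    [0,0,0],
  ],
  travel=[
    [0,1,0],
    [0,1,1],
    [0,1,3],
    [0,1,5],
    [0,1,6],
  ],
  fingers=[0.8,0.8,0.8,0.8,0.8],
)

```text
clock: 26.3
ee_pos: [0.5075, 0.2914, 0.088]
orientation: [-0.001, 1.0, -0.0, -0.0]
ft_force: [0.8, 0.4, -3.8]
gripper_width: 0.0396
grip_force: 30.0
```

Call:
jog_arm(
  delta_rot=[
    [0,0,0],
    [0,0,0],
    [0,0,0],
  ],
  travel=[
    [0,0,1],
    [0,0,2],
    [0,0,3],
  ],
  fingers=[0.8,0.8,0.8],
)

```text
clock: 26.6
ee_pos: [0.5076, 0.2915, 0.0852]
orientation: [-0.001, 1.0, 0.0, -0.0]
ft_force: [0.0, 0.9, -2.5]
gripper_width: 0.0397
grip_force: 30.0
```

Call:
jog_arm(
  delta_rot=[
    [0,0,0],
    [0,0,0],
    [0,0,0],
    [0,0,0],
    [0,0,0],
  ],
  travel=[
    [0,-0.6,1],
    [0,-0.6,2],
    [0,-0.6,3],
    [0,-0.6,4.5],
    [0,-0.6,6],
  ],
  fingers=[0.8,0.8,0.8,0.8,0.8],
)

```text
clock: 27.1
ee_pos: [0.5077, 0.291, 0.0793]
orientation: [-0.001, 1.0, 0.0, 0.0]
ft_force: [0.4, 0.2, -2.7]
gripper_width: 0.0397
grip_force: 30.0
```

Call:
jog_arm(
  delta_rot=[
    [0,0,0],
    [0,0,0],
    [0,0,0],
    [0,0,0],
    [0,0,0],
  ],
  travel=[
    [0,0,3],
    [0,0,7],
    [0,0,12],
    [0,0,17],
    [0,0,20],
  ],
  fingers=[0.8,0.8,0.8,0.8,0.8],
)

```text
clock: 27.6
ee_pos: [0.5077, 0.291, 0.0588]
orientation: [-0.001, 1.0, 0.0, 0.0]
ft_force: [1.3, 1.1, -2.4]
gripper_width: 0.0396
grip_force: 30.0
```

Call:
jog_arm(
  delta_rot=[
    [0,0,0],
    [0,0,0],
    [0,0,0],
    [0,0,0],
    [0,0,0],
  ],
  travel=[
    [0,0,4],
    [0,0,9],
    [0,0,14],
    [0,0,18],
    [0,0,21],
  ],
  fingers=[0.8,0.8,0.8,0.8,0.8],
)

```text
clock: 28.1
ee_pos: [0.5077, 0.2911, 0.038]
orientation: [-0.001, 1.0, 0.0, 0.0]
ft_force: [1.8, 1.1, -0.8]
gripper_width: 0.0399
grip_force: 30.0
```

Call:
jog_arm(
  delta_rot=[
    [0,0,0],
    [0,0,0],
    [0,0,0],
    [0,0,0],
    [0,0,0],
  ],
  travel=[
    [0,0,2],
    [0,0,4],
    [0,0,6],
    [0,0,7],
    [0,0,8],
  ],
  fingers=[0.8,0.8,0.8,0.8,0.8],
)

```text
clock: 28.6
ee_pos: [0.5077, 0.291, 0.0304]
orientation: [-0.001, 1.0, 0.0, 0.0]
ft_force: [1.3, 1.8, -0.9]
gripper_width: 0.0396
grip_force: 30.0
```

Call:
jog_arm(
  delta_rot=[
    [0,0,0],
    [0,0,0],
    [0,0,0],
    [0,0,0],
  ],
  travel=[
    [0,0,0.5],
    [0,0,1],
    [0,0,1.5],
    [0,0,2],
  ],
  fingers=[0.8,0.8,0.8,0.8],
)

```text
clock: 29.0
ee_pos: [0.5077, 0.291, 0.0287]
orientation: [-0.001, 1.0, 0.0, 0.0]
ft_force: [-0.3, 2.0, 6.6]
gripper_width: 0.04
grip_force: 30.0
```

Call:
jog_arm(
  delta_rot=[
    [0,0,0],
    [0,0,0],
    [0,0,0],
    [0,0,0],
    [0,0,0],
  ],
  travel=[
    [0,0,0],
    [0,0,0],
    [0,0,0],
    [0,0,0],
    [0,0,0],
  ],
  fingers=[0.5,0.4,0.2,0.1,0],
)

```text
clock: 29.5
ee_pos: [0.5075, 0.2906, 0.0283]
orientation: [-0.0, 1.0, -0.0, -0.0]
ft_force: [0.1, 0.1, -0.3]
gripper_width: 0.0724
grip_force: 0.0
```

Call:
jog_arm(
  delta_rot=[
    [0,0,0],
    [0,0,0],
    [0,0,0],
    [0,0,0],
    [0,0,0],
  ],
  travel=[
    [0,0,0],
    [0,0,-10],
    [0,0,-40],
    [0,0,-80],
    [0,0,-120],
  ],
  fingers=[0,0,0,0,0],
)

```text
clock: 30.0
ee_pos: [0.5071, 0.2909, 0.1501]
orientation: [-0.001, 1.0, 0.0, -0.0]
ft_force: [0.7, 0.2, -0.3]
gripper_width: 0.0877
grip_force: 0.0
```

Call:
jog_arm(
  delta_rot=[
    [0,0,0],
    [0,0,0],
    [0,0,0],
    [0,0,0],
    [0,0,0],
  ],
  travel=[
    [0,0,-20],
    [20,0,-50],
    [60,0,-80],
    [100,0,-80],
    [130,0,-80],
  ],
  fingers=[0,0,0,0,0],
)

```text
clock: 30.5
ee_pos: [0.3754, 0.2913, 0.2298]
orientation: [-0.001, 1.0, 0.0, 0.001]
ft_force: [0.6, -0.1, 0.4]
gripper_width: 0.0878
grip_force: 0.0
```

```bash
python3 - <<'E'
from h import *
st()
a=vision.camera('side'); b=vision.camera('top')
cv2.imwrite('pics/end.png',np.hstack([cv2.resize(a[120:440,220:420],(375,600)),cv2.resize(b[180:340,150:470],None,fx=1.3,fy=1.3).copy() if 0 else cv2.copyMakeBorder(cv2.resize(b[180:320,160:380],(420,267)),0,333,0,0,cv2.BORDER_CONSTANT)]))
E
```

```text
t 30.5 p [375.4 291.3 229.8] yaw -179.86 tilt 0.12 F [ 0.6 -0.1  0.4] w 87.8 g 0.0 q1,7 [0.07 0.56]
```

View pics/end.png

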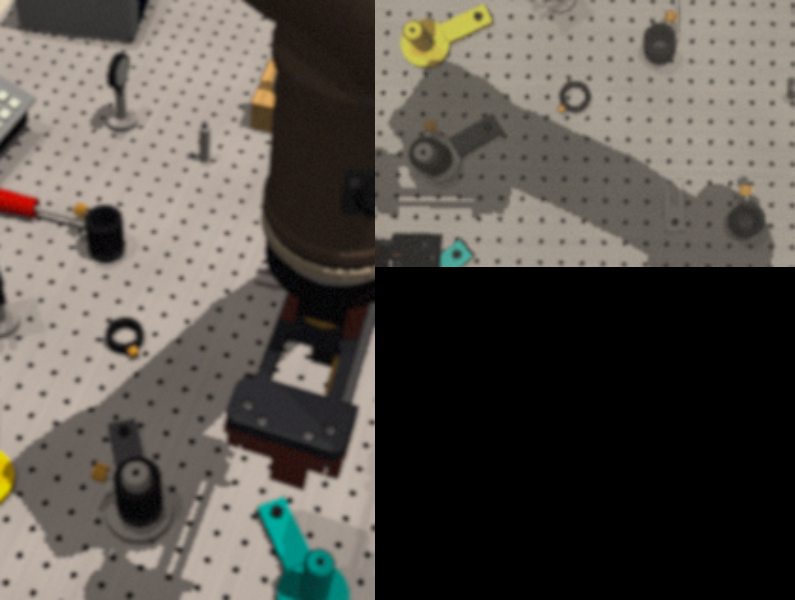

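The sleeve rests on the base with the post top showing through it (composite view, about (137,475)). Sleeves A and C stand where they were and nothing else has moved, so I'm handing in.

```bash
python3 -c "
from workcell import bot
print(bot.job_done())"
```

```text
the job is handed in; nothing more can be done
None
```

I handed the job in with sleeve B, the one bored right through, resting on the post's base and the gauge back upright in its own hole; the other two sleeves and the bystanders look undisturbed, and no verdict came back.

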